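# Hook the retaining spring of a lab shaker with a spring puller

## Robot

A 6-joint arm with a two-finger parallel gripper is mounted at the origin on the work surface. World frame = base frame: x ahead of the robot, y to its left, z up, the work surface at z = 0. Lengths are in mm, angles in rad, forces in N, time in s.
With the tool pointing down it reaches from about 275 to 1000 mm from the base axis. Payload 8.4 kg.
Tool frame: the origin (TCP) lies between the finger pads; the fingertips stand 22 mm ahead of it and the grasp point (between the pads) lies 3 mm ahead of it (r.nose_length is the z of the fingertips in the tool frame, in mm); z points along the fingers, y is the line along which they close (so a half turn about z gives the same grasp; the last joint's range is limited). The gripper opens to 85 mm and grips with 20 to 120 N. Pads are 22 mm wide; open, the fingers measure 114 mm over their backs; the gripper's body (76 mm by 85 mm) begins 54 mm behind the grasp point. The pads swing forward as they close: fully open they stand 13 mm farther back than shut.
Start: joints at [1.144, 0.353, 1.633, -0, 1.155, -0.002], TCP at [257.586, 569.454, 253.281] pointing down, gripper open.
Joint ranges: [-2.63, 2.63], [-0.92, 2.1], [0.06, 2.66], [-1.3, 4.44], [0, 2.69], [-3.02, 3.02]. Speed limits (rad/s): [2.22, 2.22, 2.79, 3.14, 3.14, 3.14].

## Interface

Orientations are given as [roll, pitch, yaw] about the fixed x, y, z axes, in that order (R = Rz(yaw) Ry(pitch) Rx(roll)).
In Python, from rig import r gives the robot as it stands.
- The arm moves only by the shell command python3 steer.py 'ROWS' [FORCE]. ROWS is a JSON list that holds a single list of rows (three levels of brackets), with 1 to 5 rows, each of 7 numbers: a rotation vector rx, ry, rz in units of 0.1 rad, then dx, dy, dz in units of 100 mm, then the opening from 0.0 (shut) to 1.0 (fully open); each row shifts and turns the commanded pose from where the row before left it, along the tool's axes as they then stand; what a row does not reach is not made up. A row lasts 1/12 s, in which the tool goes at most 41.7 mm and 0.125 rad, less where a joint would pass 70% of its speed; a pose out of reach is approached as far as the arm can. The fingers move at their own pace and stop on an object; FORCE is the grip in N (left out, the last holds). Time passes only in rows, so rows that do not move let the fingers close. It prints the time, the measured TCP pose, the force, the opening and the grip force at its end. Input that does not fit is refused with a message, and nothing moves.
- r.sense(): the state, without advancing time (a new reading comes with each control period).
- r.grab_frame(name): name is "scene" or "top" or "wrist"; returns the picture (400x640x3 uint8, red, green, blue); there is no depth.
- r.camera_params(name): a dict with "fx", "fy", "cx", "cy" (pixels), "dist_coeffs" ([k1, k2, p1, p2, k3] as OpenCV has them; the pictures are not rectified), "rvec" (rotation vector, rad) and "tvec" (3), from world to camera coordinates, as OpenCV has them. Camera axes: x right, y down, z forward; pixel columns grow to the right and rows downward; lengths in mm; the calibration is good to about 2 mm. A picture is of the moment at which its call begins: read the wrist's pose just before it. camera_params takes no time and is no camera call; for the wrist camera it gives the pose at the moment of the call.
- r.sign_off(): hands the job in; it is judged then, once.
The state is a dict: "clock": time; "qpos": joint angles; "qvel": joint speeds; "joint_efforts": joint torques, N m; "eef_pos": TCP position; "tcp_rot": TCP orientation; "contact_force": force on the tool from outside, world axes, zero at the start; "wrist_torque": the same for the moment, N m; "opening": opening from 0.0 (shut) to 1.0 (fully open); "grasp_force": force on a finger pad.
Only numpy, scipy, OpenCV 4.12 (cv2) and the standard library are available. Lean on these libraries where they do the work, as an engineer would, in place of code of your own. Each camera call takes 0.05 s, during which the arm holds its last target. There are 200 camera calls.

## Task

The tube rack on the lab shaker needs its retaining spring hooked up. Pick up the orange spring puller and dip the lower end of its tip into the amber grease pot; then, with the puller in the red eye at the spring's end, stretch the spring past the green post, bring the hook gently against the post, catch it there and ease the tension onto it, without overstretching the spring, letting it snap back or touching the hook with the gripper. Finally stand the puller upright on the bench again and leave the shaker's tube rack, the pot, the tip box and the wash bottle where they are.

Things in the scene. Friction and masses are not known exactly. Their poses are not given: they have to be found in the camera images.
- shaker: Lab shaker fixed on the bench: white housing, 240 x 220 mm aluminium platform, top face 90 mm above the bench. Origin: centre of its underside. In its own axes (mm) the spring's pivot stud stands at x = -45, y = 72.5 and the green post at x = -45, y = -72.5, so the line stud to post runs along its -y; the tube rack and a fence stand at x > -13.
- post: Fixed green anchor post on the platform: upright stem 10 mm in diameter, with a 18 mm wide cap whose top is 45 mm above the platform; the spring's hook moves at stem height, below the cap. Light: pressing on it with over 22 N bends it. Origin: on the platform (90 mm above the bench), on the post's axis.
- post_axis (a point): Point on the post's axis at the height of the spring (120 mm above the bench, 30 mm above the platform).
- spring_swing (a joint): Swing angle (rad) of the whole spring about the vertical pivot stud; the spring moves only in a level plane 120 mm above the bench. 0 = it points exactly at the green post; negative = swung away from the rack, to the robot's side, where it starts; positive = towards the rack. Light friction keeps it where it is left.
- spring_stretch (a joint): Stretch (m) of the tension spring, 0 = slack. Pull = 3 N + 150 N/m x stretch (7 N hooked up, 10 N at 0.049). Hooked on the post it reads about 0.025. To bring the hook's nose past the post it must be 0.042 or more (0.045 to 0.053 is good); above 0.058 it is overstretched and spoilt. Shortening faster than 0.3 m/s is snapping back.
- hook: Steel hook of 6 mm wire with a red eye, 83 mm long. Origin: end of the coils, 72 mm + stretch from the stud. Own x: outward along the spring; own y: the open side, facing the rack. Wire centre lines (mm): back from x 7 to 46 at y = -9, half-round bend of radius 9.5 about (46, 0), nose ending at (38.5, 10.5). The post enters sideways through the mouth, x 10 to 35, till the back touches it.
- hook_seat (a point): Where the post's axis lies in the hook when seated in its bend: 47.5 mm out from the hook's origin (119.5 mm + stretch from the stud). Once the hook's back touches the post, letting the spring shorten slides the post into the bend, where this point lies on the post's axis.
- eye (a point): Centre of the red pull-eye, 67.5 mm out from the hook's origin (139.5 mm + stretch from the stud): a level ring of 6 mm wire, 18 mm inside and 30 mm outside diameter, mid-height 120 mm above the bench. The puller's tip enters from above; pulling outward, the 8 mm tip rests 5 mm outward of the centre.
- puller: Spring puller, 220 g: orange-black handle 90 long x 26 wide x 44 mm high, standing on its flat underside; an 8 mm steel shank leaves its front 38 mm up and bends straight down at its end. Origin: centre of the underside; own x towards the tip. The tip, 8 mm thick, is at x = 105, its lower end 2 mm above the underside's level, 32 mm free below the shank. Grip the handle from above across its width.
- puller_tip (a point): Lower end of the puller's tip (105 mm along the puller's x, 2 mm above the level of its underside).
- pot: Small open amber grease pot, round, loose, 300 g, 45 mm high, 60 mm across the rim, 4 mm wall. Origin: centre of the underside. It must stay within 15 mm of its place.
- pot_rim (a point): Centre of the pot's mouth, 45 mm above the bench. The tip is dipped when its lower end is 10 mm or more below this level inside the pot; the inner floor is about 40 mm below it.
- rack: Green tube rack with blue-capped tubes standing on the platform, 66 x 104 mm, 65 mm high with its tubes, loose. Origin: centre of the underside. Must not be moved more than 15 mm.
- tipbox: Blue pipette-tip box with a clear lid, 88 x 123 x 66 mm, loose on the bench. Origin: centre of the underside. Leave alone (15 mm).
- washbottle: White wash bottle with a yellow cap and spout, 64 mm in diameter, 180 mm high, loose on the bench. Origin: centre of the underside. Leave alone (15 mm).

How it is judged:
By the outcome, as a careful person would: the job done as asked, in the order asked, and still so for the second after the job is handed in, with the robot touching nothing.
It also fails if it takes over 64 s, if anything falls off the work surface, if the arm or the gripper's body presses on something with over 40 N, if the wrist force passes 120 N, or if a joint passes its speed limit or range.

## Working session

There is one attempt and no reset: what is moved stays moved. The work goes in short steps, Python scripts to look and compute and a shell command to move; the robot and the scene stay as the last step left them, time stands still between calls to the robot, and variables do not carry over. Pictures are saved under pics/ and viewed, at most 10 in all, crops included, and the job is handed in when it is done.

```bash
ls; mkdir -p pics; cat > h.py <<'E'
import numpy as np, cv2
from rig import r
def cam(n):
    p=r.camera_params(n); K=np.array([[p['fx'],0,p['cx']],[0,p['fy'],p['cy']],[0,0,1.]])
    R=cv2.Rodrigues(np.array(p['rvec'],float))[0]; return K,np.array(p['dist_coeffs'],float),R,np.array(p['tvec'],float).ravel()
def ray(c,px):
    K,d,R,t=c; u=cv2.undistortPoints(np.array(px,float).reshape(-1,1,2),K,d).reshape(-1,2)
    D=np.c_[u,np.ones(len(u))]@R; return -R.T@t,D/np.linalg.norm(D,axis=1)[:,None]
def onz(c,px,z):
    o,D=ray(c,px); return o+D*((z-o[2])/D[:,2])[:,None]
def tri(c1,p1,c2,p2):
    o1,d1=ray(c1,p1);o2,d2=ray(c2,p2);d1=d1[0];d2=d2[0]
    s=np.linalg.lstsq(np.c_[d1,-d2],o2-o1,rcond=None)[0]; a=o1+s[0]*d1;b=o2+s[1]*d2
    return (a+b)/2,np.linalg.norm(a-b)
def proj(c,P):
    K,d,R,t=c; return cv2.projectPoints(np.array(P,float).reshape(-1,1,3),cv2.Rodrigues(R)[0],t,K,d)[0].reshape(-1,2)
def snap(n,f):
    c=cam(n); im=np.array(r.grab_frame(n)); cv2.imwrite(f,im[...,::-1]); return c,im
E
python3 - <<'E'
from h import *
for n in("scene","top","wrist"):
    c,im=snap(n,f"pics/{n}0.png"); print(n,(-c[2].T@c[3]).round(), c[2][2].round(2))
print(r.sense())
E
```

```text
pics
rig.py
steer.py
scene [1286.  290.  852.] [-0.65 -0.21 -0.73]
top [ 389.   44. 1216.] [ 0.17  0.02 -0.98]
wrist [187. 601. 372.] [ 0.28 -0.13 -0.95]
{'clock': 0.15, 'qpos': array([ 1.14361002e+00,  3.53530495e-01,  1.63398561e+00, -1.30349044e-05,
        1.15520462e+00, -2.40719185e-03]), 'qvel': array([-1.83257582e-04, -8.33305100e-04, -3.03184237e-03,  8.41860699e-05,
       -8.21192766e-04,  1.29891009e-04]), 'joint_efforts': array([ 6.89511289e-04, -6.05630994e+01, -3.42340887e+01, -1.47285919e-04,
        5.98607541e-03, -2.99580461e-05]), 'eef_pos': array([257.4344016 , 569.12782311, 252.69869784]), 'tcp_rot': array([-3.14046455e+00,  9.20387118e-06,  2.71681882e+00]), 'contact_force': array([ 0.89509248,  0.23989022, -0.2296364 ]), 'wrist_torque': array([-0.06597994, -0.01181138, -0.01443826]), 'grasp_force': 0.0, 'opening': 1.0021085135511316}
```
View pics/top0.png

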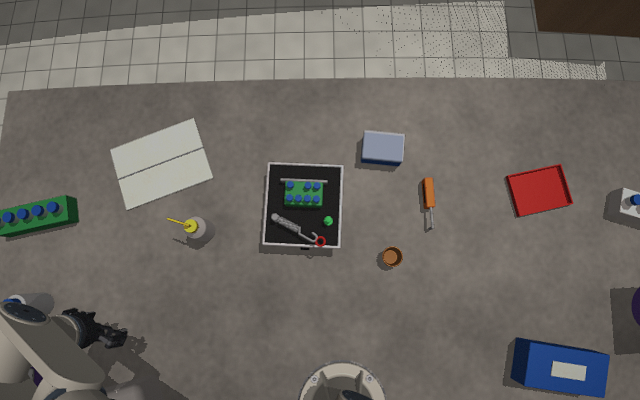

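View pics/scene0.png

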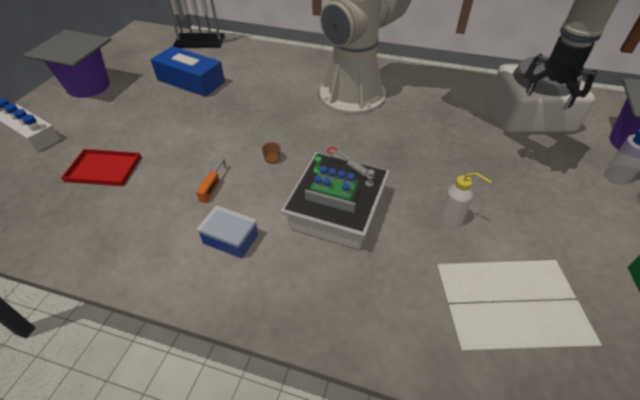

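The top view shows the puller handle at (429,192) with its tip at (431,227), the pot at (392,257), the post cap at (327,221), the red eye at (320,241) and the stud at (276,216). The scene view shows the same items, with the puller at (208,187) and the pot at (272,153).

```bash
cat >> h.py <<'E'
def hsv(im): return cv2.cvtColor(im,cv2.COLOR_RGB2HSV)
def blob(im,lo,hi,win,smin=0):
    m=cv2.inRange(hsv(im),np.array(lo),np.array(hi)); k=np.zeros_like(m); x0,y0,x1,y1=win; k[y0:y1,x0:x1]=m[y0:y1,x0:x1]
    n,l,s,c=cv2.connectedComponentsWithStats(k)
    if n<2: return None
    i=1+s[1:,4].argmax(); return c[i],s[i],l==i
E
python3 - <<'E'
from h import *
for n,W in (("top",dict(handle=(415,170,445,215),pot=(375,240,410,275),post=(318,212,338,230),eye=(308,230,332,252))),("scene",dict(handle=(190,165,225,205),pot=(255,140,290,168),post=(312,150,324,175),eye=(322,140,345,160)))):
    im=cv2.imread(f"pics/{n}0.png")[...,::-1].copy(); c=cam(n)
    R=dict(handle=([3,120,90],[18,255,255]),pot=([3,100,50],[22,255,255]),post=([45,120,80],[75,255,255]),eye=([0,120,80],[8,255,255]))
    Z=dict(handle=44,pot=45,post=135,eye=120)
    for k,w in W.items():
        b=blob(im,*R[k],w)
        if b: print(n,k,b[0].round(1),b[1],onz(c,b[0],Z[k]).round(1)[0])
    if n=="top":
        for nm,p,z in(("stud",(276,216),125),("tip",(431,227),38),("tb",(383,148),66),("wb",(191,226),170)): print(nm,onz(c,p,z).round(1)[0])
        print("corners",onz(c,[(269,163),(343,167),(341,247),(263,244)],90).round(0))
        print(c[0])
E
```

```text
top handle [429.2 191.9] [424 177  11  31 263] [ 611.1 -267.3   44. ]
top pot [391.9 256.2] [382 246  21  21 332] [ 424.8 -149.7   45. ]
top post [327.9 220.3] [324 216   9  10  71] [519.4  33.4 135. ]
top eye [320.5 240.9] [315 236  11  11  59] [465.4  54.1 120. ]
stud [533.9 174.5 125. ]
tip [ 507.9 -268.6   38. ]
tb [ 740.3 -132.5   66. ]
wb [503.4 394.2 170. ]
corners [[693. 200.  90.]
 [678. -12.  90.]
 [450.  -2.  90.]
 [460. 214.  90.]]
[[405.09071489   0.         315.05625847]
 [  0.         405.09071489 198.78093582]
 [  0.           0.           1.        ]]
scene handle [205.8 186.5] [196 171  23  32 325] [ 630.2 -258.1   44. ]
scene pot [271.3 151.9] [262 143  18  20 296] [ 441.5 -139.2   45. ]
scene post [316.5 169.1] [314 163   6  11  40] [563.9  45.7 135. ]
scene eye [330.7 149.6] [327 147  10   7  26] [462.6  53.9 120. ]
```

Units first: shifts go in units of 100 mm and turns go in units of 0.1 rad. So -20 mm is -0.2, -33 mm is -0.33, -0.106 rad is -1.06.

```bash
python3 steer.py '[[[0, 0, -1.06, 0, 0, 0, 1], [0, 0, -1.06, 0, 0, 0, 1], [0, 0, -1.06, 0, 0, 0, 1], [0, 0, -1.06, 0, 0, 0, 1], [0, 0, 0, -0.2, -0.33, 0, 1]]]'
python3 steer.py '[[[0, 0, 0, -0.22, -0.35, 0, 1], [0, 0, 0, -0.22, -0.35, 0, 1], [0, 0, 0, -0.22, -0.35, 0, 1], [0, 0, 0, -0.22, -0.35, 0, 1], [0, 0, 0, -0.22, -0.35, 0, 1]]]'
python3 steer.py '[[[0, 0, 0, -0.22, -0.35, 0, 1], [0, 0, 0, -0.22, -0.35, 0, 1], [0, 0, 0, -0.22, -0.35, 0, 1], [0, 0, 0, -0.22, -0.35, 0, 1], [0, 0, 0, -0.22, -0.35, 0, 1]]]'
python3 steer.py '[[[0, 0, 0, -0.22, -0.35, 0, 1], [0, 0, 0, -0.22, -0.35, 0, 1], [0, 0, 0, -0.22, -0.35, 0, 1], [0, 0, 0, -0.11, -0.18, 0, 1], [0, 0, 0, 0, 0, 0, 1]]]'
python3 - <<'E'
from h import *
c,im=snap("wrist","pics/w1.png"); np.savez("pics/w1.npz",*c); print(c[0],c[1],-c[2].T@c[3],r.sense()['eef_pos'])
E
```

```text
clock: 0.57
eef_pos: [275.7, 540.1, 253.1]
tcp_rot: [3.139, -0.001, -3.133]
contact_force: [0.9, -0.5, 0.2]
opening: 0.998
grasp_force: 0.0
clock: 0.98
eef_pos: [387.9, 359.6, 253.2]
tcp_rot: [-3.141, -0.0, 3.141]
contact_force: [0.0, 0.4, -0.6]
opening: 1.0
grasp_force: 0.0
clock: 1.4
eef_pos: [497.9, 184.3, 253.3]
tcp_rot: [3.142, 0.0, 3.141]
contact_force: [1.0, 0.2, 0.2]
opening: 1.004
grasp_force: 0.0
clock: 1.82
eef_pos: [576.2, 59.5, 253.1]
tcp_rot: [-3.14, 0.001, 3.137]
contact_force: [-0.3, 0.1, 1.2]
opening: 1.001
grasp_force: 0.0
[[300.62813869   0.         319.8742896 ]
 [  0.         300.62813869 201.90905967]
 [  0.           0.           1.        ]] [-0.01068629  0.          0.          0.          0.        ] [498.25736998  59.82237942 372.81381061] [574.84818365  61.28106788 252.84307897]
```

View pics/w1.png

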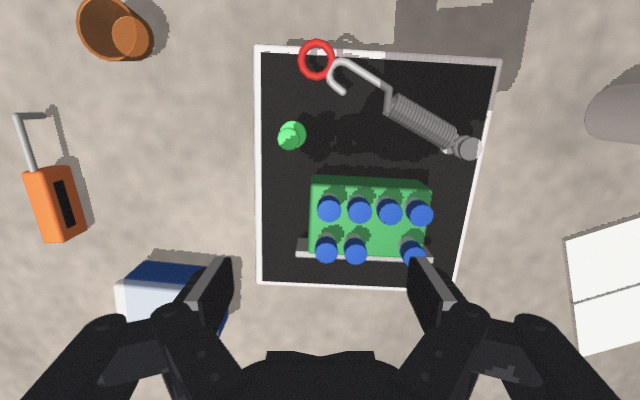

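The wrist view shows the eye at (316,60), the post cap at (291,135), the stud at (468,148), the pot at (115,30) and the puller at (55,195). Next I take a second view nearer the puller.

To row units: -36 mm is -0.36, -5 mm is -0.05.

```bash
python3 steer.py '[[[0, 0, 0, -0.05, -0.36, 0, 1], [0, 0, 0, -0.05, -0.36, 0, 1], [0, 0, 0, -0.05, -0.36, 0, 1], [0, 0, 0, -0.05, -0.36, 0, 1], [0, 0, 0, -0.05, -0.36, 0, 1]]]'
python3 steer.py '[[[0, 0, 0, 0, -0.35, 0, 1], [0, 0, 0, 0, 0, 0, 1], [0, 0, 0, 0, 0, 0, 1]]]'
python3 - <<'E'
from h import *
c,im=snap("wrist","pics/w2.png"); np.savez("pics/w2.npz",*c); print(-c[2].T@c[3],r.sense()['eef_pos'])
E
```

```text
clock: 2.28
eef_pos: [598.6, -116.9, 253.2]
tcp_rot: [3.141, -0.0, -3.141]
contact_force: [0.8, 0.0, 0.9]
opening: 1.001
grasp_force: 0.0
clock: 2.53
eef_pos: [598.5, -152.1, 252.9]
tcp_rot: [3.141, -0.001, 3.139]
contact_force: [0.7, 0.6, -0.0]
opening: 1.003
grasp_force: 0.0
[ 520.85167871 -152.07482331  372.84006244] [ 598.56266157 -150.98572008  252.95690294]
```

View pics/w2.png

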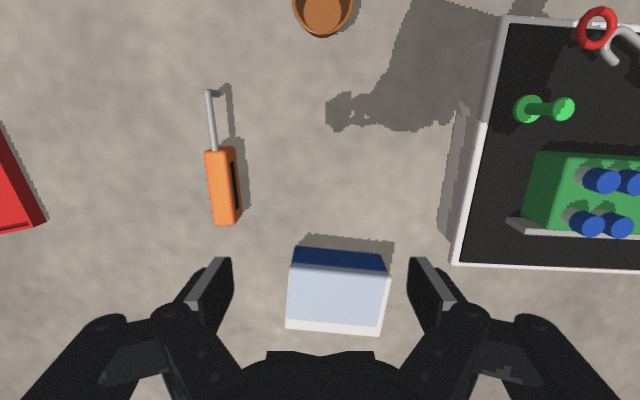

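The second wrist view shows the puller handle at (222,190) with its shank corner at (210,92), the pot at (323,10), the post cap at (563,109) and the eye at (597,28).

```bash
python3 - <<'E'
from h import *
I={};C={}
for n in("w1","w2"):
    I[n]=cv2.imread(f"pics/{n}.png")[...,::-1].copy(); z=np.load(f"pics/{n}.npz"); C[n]=[z[k] for k in z.files]
def ell(n,lo,hi,w):
    b=blob(I[n],lo,hi,w); cs=cv2.findContours(b[2].astype(np.uint8),cv2.RETR_EXTERNAL,cv2.CHAIN_APPROX_NONE)[0]
    e=cv2.fitEllipse(max(cs,key=len)); return np.array(e[0]),e[1]
e1=ell("w1",[0,150,90],[6,255,255],(290,30,345,90)); e2=ell("w2",[0,150,90],[6,255,255],(570,0,640,60))
e1b=[blob(I["w1"],[170,150,90],[180,255,255],(290,30,345,90))]
print("eye",e1,e2,tri(C["w1"],e1[0],C["w2"],e2[0]))
for n,w in(("w1",(270,110,315,160)),("w2",(505,85,580,130))):
    for v in(120,150,180,200):
        b=blob(I[n],[45,60,v],[80,255,255],w); print(n,v,b[0].round(1),b[1])
for n,w in(("w1",(10,150,100,250)),("w2",(190,130,260,240))):
    for v in(100,180,210,230):
        b=blob(I[n],[5,130,v],[20,255,255],w); print(n,v,b[0].round(1),b[1])
a=I["w1"][150:250,10:100]; b=I["w2"][80:230,190:260]; t=I["w1"][100:170,260:340]
pad=lambda x:cv2.resize(x,None,fx=4,fy=4,interpolation=cv2.INTER_NEAREST)
out=np.zeros((600,720,3),np.uint8); A=pad(a);B=pad(b); out[:400,:360]=A; out[:600,400:680]=B; 
cv2.imwrite("pics/crop1.png",out[...,::-1])
E
```

```text
eye (array([315.13656616,  58.99660492]), (34.93565368652344, 41.168060302734375)) (array([596.45849609,  27.35942078]), (33.633358001708984, 45.878318786621094)) (array([463.93446954,  56.40319755, 121.00361945]), np.float64(0.1746791724257632))
w1 120 [291.1 135. ] [277 121  29  29 646]
w1 150 [290.6 134.8] [277 121  29  28 581]
w1 180 [286.1 131.9] [277 121  19  24 274]
w1 200 [286.1 131.7] [278 121  18  24 256]
w2 120 [563.4 108.8] [553  98  22  23 387]
w2 150 [565.8 110.2] [556  98  19  23 239]
w2 180 [565.9 110.1] [557  99  17  22 223]
w2 200 [566.1 110.5] [557 100  17  20 197]
w1 100 [ 53.4 202.6] [  22  165   65   78 2935]
w1 180 [ 42.4 206.7] [  22  172   42   71 1479]
w1 210 [ 42.1 206.8] [  22  172   41   71 1412]
w1 230 [ 41.5 207.2] [  22  173   40   70 1313]
w2 100 [221.8 185.3] [ 204  146   38   80 2017]
w2 180 [218.8 187.7] [ 204  151   30   75 1552]
w2 210 [218.5 187.8] [ 204  152   29   74 1467]
w2 230 [218.2 188.1] [ 205  153   27   72 1280]
```

View pics/crop1.png

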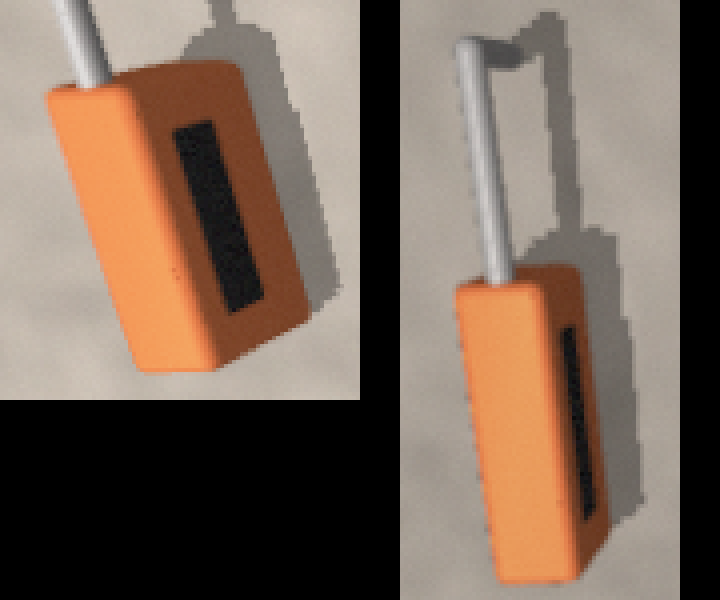

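```bash
python3 - <<'E'
from h import *
I={};C={}
for n in("w1","w2"):
    I[n]=cv2.imread(f"pics/{n}.png")[...,::-1].copy(); z=np.load(f"pics/{n}.npz"); C[n]=[z[k] for k in z.files]
a=[(22.5,173),(43.7,173),(63.8,242.5),(44.5,242.5)]; b=[(204.3,151.3),(225.5,151.3),(234.3,225.5),(214.3,225.5)]
P=[]
for p,q in zip(a,b): x,e=tri(C["w1"],p,C["w2"],q); P.append(x); print("h",x.round(1),round(e,1))
for n,q in(("w1",a),("w2",b)):
    o=onz(C[n],q,44); print(o.round(1).tolist(),o.mean(0).round(1), np.arctan2(*((o[0]+o[1]-o[2]-o[3])[[1,0]])).round(3))
print("post",tri(C["w1"],(288.5,132.5),C["w2"],(564,109.5)),onz(C["w1"],(288.5,132.5),135),onz(C["w2"],(564,109.5),135))
print("postbase w2",onz(C["w2"],(527,108.5),91))
print("stud", onz(C["w1"],(468,149),125))
print("tip end",onz(C["w2"],(220.7,93.8),2),"bend",onz(C["w2"],(206.5,92),40))
# pot
for n,w in(("w1",(70,0,165,70)),("w2",(285,0,360,45))):
    m=blob(I[n],[3,100,40],[22,255,255],w); print(n,m[1])
E
python3 - <<'E'
import cv2,numpy as np
a=cv2.imread('pics/w1.png'); b=cv2.imread('pics/w2.png')
f=lambda x:cv2.resize(x,None,fx=4,fy=4,interpolation=cv2.INTER_NEAREST)
o=np.zeros((580,800,3),np.uint8); o[:280,:400]=f(a[0:70,65:165]); o[:160,400:720]=f(b[0:40,280:360]); o[290:490,:360]=f(a[110:160,260:350]); o[290:410,400:800]=f(b[90:120,500:600])
o[420:560,400:600]=f(a[130:165,450:500])
cv2.imwrite('pics/crop2.png',o)
E
```

```text
h [ 567.8 -279.1   40.2] 0.8
h [ 568.2 -256.3   38.3] 1.0
h [ 654.9 -253.6   41. ] 0.5
h [ 654.7 -277.3   41.4] 0.5
[[567.4, -275.2, 44.0], [567.5, -250.9, 44.0], [653.2, -250.8, 44.0], [653.2, -274.5, 44.0]] [ 610.3 -262.9   44. ] -3.137
[[566.8, -277.7, 44.0], [566.9, -254.5, 44.0], [654.0, -252.7, 44.0], [653.9, -276.3, 44.0]] [ 610.4 -265.3   44. ] -3.123
post (array([520.47432787,  35.5002336 , 133.38935548]), np.float64(5.371112272838328)) [[517.65733118  35.46859269 135.        ]] [[523.13042056  34.60617382 135.        ]]
postbase w2 [[522.73428592  35.12555382  91.        ]]
stud [[532.33487023 181.37737828 125.        ]]
tip end [[ 506.13098715 -266.7727531     2.        ]] bend [[ 505.77909548 -269.67582247   40.        ]]
w1 [  76    0   78   61 3773]
w2 [ 292    0   62   38 1745]
```

View pics/crop2.png

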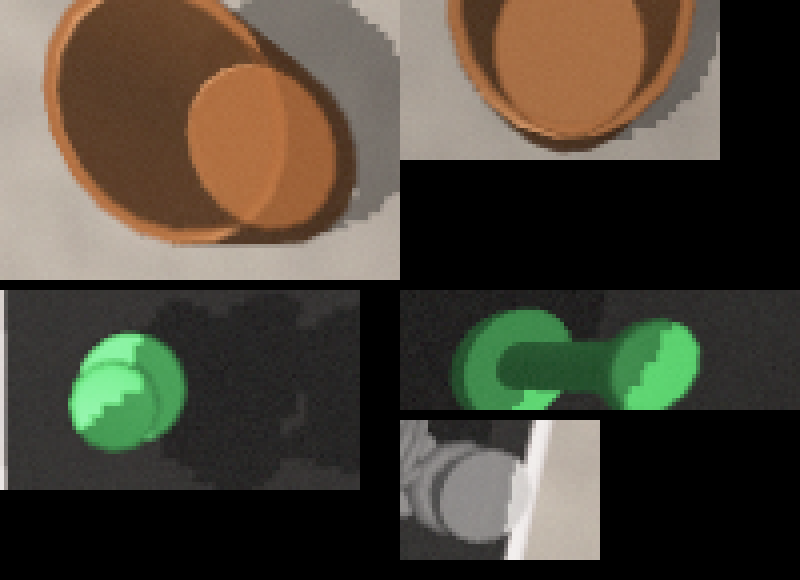

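Post cap top at w1 (288.3,138.7) and w2 (564.3,108.5). The stud is at w1 (471.3,149.3), and the pot rim in w2 spans columns 293–354. I'll grasp the puller now.

```bash
python3 - <<'E'
from h import *
C={}
for n in("w1","w2"):
    z=np.load(f"pics/{n}.npz"); C[n]=[z[k] for k in z.files]
print("post",tri(C["w1"],(288.3,138.7),C["w2"],(564.3,108.5)),onz(C["w1"],(288.3,138.7),135),onz(C["w2"],(564.3,108.5),135))
for z in(120,130,140): print("stud",z, onz(C["w1"],(471.3,149.3),z))
print("pot",onz(C["w2"],[(293,5),(353.8,5),(323.4,34.5)],45))
E
python3 steer.py '[[[0, 0, 0, -0.04, -0.39, 0, 1], [0, 0, 0, -0.04, -0.38, 0, 1], [0, 0, 0, -0.04, -0.38, 0, 1], [0, 0, 0, 0, 0, 0.36, 1], [0, 0, 0, 0, 0, 0.36, 1]]]'
python3 steer.py '[[[0, 0, 0, 0, 0, 0.36, 1], [0, 0, 0, 0, 0, 0.36, 1], [0, 0, 0, 0, 0, 0.36, 1], [0, 0, 0, 0, 0, 0.3, 1], [0, 0, 0, 0, 0, 0, 1]]]'
```

```text
post (array([522.41850161,  35.08487208, 134.46743506]), np.float64(0.030902187956176674)) [[522.37992344  35.14163321 135.        ]] [[522.39972416  34.66401202 135.        ]]
stud 120 [[533.28144662 186.64698216 120.        ]]
stud 130 [[531.89607624 181.63046022 130.        ]]
stud 140 [[530.51070585 176.61393828 140.        ]]
pot [[ 428.40403121 -176.72782511   45.        ]
 [ 428.56646633 -118.90926059   45.        ]
 [ 453.68347853 -147.82568495   45.        ]]
clock: 3.0
eef_pos: [612.9, -267.3, 182.7]
tcp_rot: [-3.14, 0.005, 3.14]
contact_force: [0.1, -0.2, -0.3]
opening: 1.0
grasp_force: 0.0
clock: 3.42
eef_pos: [607.3, -262.7, 37.1]
tcp_rot: [3.137, -0.009, -3.14]
contact_force: [-1.3, 0.8, -0.2]
opening: 1.003
grasp_force: 0.0
```

```bash
python3 steer.py '[[[0, 0, 0, 0, 0, 0, 1], [0, 0, 0, 0, 0, 0, 1], [0, 0, 0, 0, 0, 0, 1]]]'; python3 -c "
from rig import r
s=r.sense();print(s['eef_pos'],s['qvel'])"
```

```text
clock: 3.67
eef_pos: [612.7, -266.7, 46.0]
tcp_rot: [-3.14, 0.003, -3.142]
contact_force: [0.8, -0.4, -0.4]
opening: 1.002
grasp_force: 0.0
[ 612.7395308  -266.74416009   45.97758557] [-0.00826801 -0.0062718   0.00038705 -0.00127919 -0.00336347 -0.00065986]
```

To row units: 2 mm is 0.02, 7 mm is 0.07.

```bash
python3 steer.py '[[[0, 0, 0, 0.02, 0, 0.07, 1], [0, 0, 0, 0, 0, 0.07, 1], [0, 0, 0, 0, 0, 0, 1], [0, 0, 0, 0, 0, 0, 0], [0, 0, 0, 0, 0, 0, 0]]]' 100
python3 steer.py '[[[0, 0, 0, 0, 0, 0, 0], [0, 0, 0, 0, 0, 0, 0], [0, 0, 0, 0, 0, 0, 0], [0, 0, 0, 0, 0, 0, 0], [0, 0, 0, 0, 0, 0, 0]]]'; python3 steer.py '[[[0, 0, 0, 0, 0, 0, 0], [0, 0, 0, 0, 0, 0, 0]]]'
```

```text
clock: 4.08
eef_pos: [608.9, -266.9, 29.3]
tcp_rot: [3.142, -0.0, 3.141]
contact_force: [0.3, -0.6, -0.4]
opening: 0.748
grasp_force: 0.0
clock: 4.5
eef_pos: [609.3, -267.0, 29.7]
tcp_rot: [-3.141, 0.001, 3.141]
contact_force: [0.9, -0.4, 3.5]
opening: 0.296
grasp_force: 98.0
clock: 4.67
eef_pos: [609.3, -267.1, 29.7]
tcp_rot: [-3.141, 0.001, 3.141]
contact_force: [-0.1, -1.2, 4.5]
opening: 0.295
grasp_force: 98.0
```

To row units: 20 mm is 0.2, -30 mm is -0.3.

```bash
python3 steer.py '[[[0, 0, 0, 0, 0, -0.25, 0], [0, 0, 0, 0, 0, -0.3, 0], [0, 0, 0, 0.2, 0.3, -0.15, 0], [0, 0, 0, 0.2, 0.3, 0, 0], [0, 0, 0, 0.2, 0.3, 0, 0]]]'
python3 steer.py '[[[0, 0, 0, 0.2, 0.29, 0, 0], [0, 0, 0, 0, 0, 0, 0], [0, 0, 0, 0, 0, 0, 0], [0, 0, 0, 0, 0, 0, 0]]]'
python3 - <<'E'
from h import *
c,im=snap("wrist","pics/w3.png"); np.savez("pics/w3.npz",*c); print(-c[2].T@c[3],r.sense()['eef_pos'])
E
```

```text
clock: 5.08
eef_pos: [548.4, -176.2, 99.9]
tcp_rot: [-3.141, 0.001, 3.14]
contact_force: [-0.8, 1.2, -4.1]
opening: 0.295
grasp_force: 98.0
clock: 5.42
eef_pos: [529.4, -147.8, 99.3]
tcp_rot: [-3.141, 0.0, 3.141]
contact_force: [0.3, 0.1, -2.7]
opening: 0.292
grasp_force: 98.3
[ 451.53913348 -147.82983172  219.09863028] [ 529.7733352  -148.25785327   99.3251412 ]
```

View pics/w3.png

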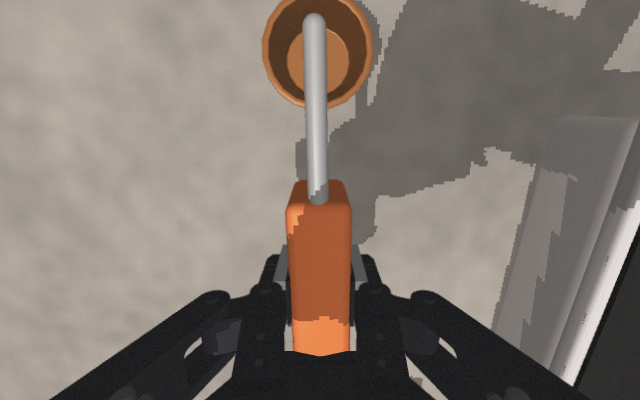

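The wrist view shows the shank end at (314,14) over the pot's mouth. The rim spans columns 262–372, and its near edge is at row 108.

```bash
python3 - <<'E'
from h import *
z=np.load("pics/w3.npz"); c=[z[k] for k in z.files]
im=cv2.imread("pics/w3.png")[...,::-1].copy()
print("end",onz(c,[(314.5,13),(304,26),(326,26)],110).round(1).tolist())
print("pot",onz(c,[(262.5,50),(372.5,50),(317.5,108)],45).round(1).tolist())
# rim fit: outer contour of orange, projected to z=45, circle fit
m=blob(im,[3,90,40],[22,255,255],(255,0,380,115))[2].astype(np.uint8)
p=[(np.where(m[y])[0].min(),y) for y in range(3,90,3)]+[(np.where(m[y])[0].max(),y) for y in range(3,60,3)]
P=onz(c,np.array(p,float),45)[:,:2]; A=np.c_[2*P,np.ones(len(P))]; s=np.linalg.lstsq(A,(P**2).sum(1),rcond=None)[0]; print(s[:2],np.sqrt(s[2]+s[:2]@s[:2]))
print("pred shank end", proj(c,[r.sense()['eef_pos']+[-108,0,12]]))
E
```

```text
end [[423.2, -149.4, 110.0], [426.9, -152.8, 110.0], [426.9, -145.7, 110.0]]
pot [[423.3, -177.8, 45.0], [423.4, -120.0, 45.0], [452.5, -149.0, 45.0]]
[ 423.81520177 -149.10576974] 28.905560756839307
pred shank end [[318.10202153   6.65633756]]
```

```bash
python3 steer.py '[[[0, 0, 0, 0.03, 0, 0, 0], [0, 0, 0, 0, 0, 0.22, 0], [0, 0, 0, 0, 0, 0.22, 0], [0, 0, 0, 0, 0, 0.03, 0], [0, 0, 0, 0, 0, 0, 0]]]'
python3 steer.py '[[[0, 0, 0, 0, 0, 0, 0], [0, 0, 0, 0, 0, 0, 0], [0, 0, 0, 0, 0, 0, 0]]]'
python3 steer.py '[[[0, 0, 0, 0, 0, -0.35, 0], [0, 0, 0, 0, 0, -0.35, 0], [0, 0, 0, 0, 0, -0.35, 0], [0, 0, 0, 0, 0, -0.35, 0], [0, 0, 0, 0, 0, 0, 0]]]'
```

```text
clock: 5.88
eef_pos: [525.0, -148.1, 51.0]
tcp_rot: [3.141, -0.003, 3.14]
contact_force: [-0.6, -0.5, -1.8]
opening: 0.294
grasp_force: 98.2
clock: 6.13
eef_pos: [526.8, -148.1, 53.3]
tcp_rot: [-3.141, 0.002, 3.141]
contact_force: [0.5, -0.6, -2.3]
opening: 0.292
grasp_force: 98.2
clock: 6.55
eef_pos: [529.8, -148.8, 200.0]
tcp_rot: [-3.138, 0.011, 3.141]
contact_force: [2.8, -0.4, -1.2]
opening: 0.292
grasp_force: 98.3
```

```bash
for i in 1; do :; done
python3 steer.py '[[[0, 0, 1.17, 0, 0, 0, 0], [0, 0, 1.17, 0, 0, 0, 0], [0, 0, 1.17, 0, 0, 0, 0], [0, 0, 1.17, 0, 0, 0, 0], [0, 0, 1.17, 0, 0, 0, 0]]]'
python3 steer.py '[[[0, 0, 1.17, 0, 0, 0, 0], [0, 0, 1.17, 0, 0, 0, 0], [0, 0, 1.17, 0, 0, 0, 0], [0, 0, 1.17, 0, 0, 0, 0], [0, 0, 1.17, 0, 0, 0, 0]]]'
python3 steer.py '[[[0, 0, 1.17, 0, 0, 0, 0], [0, 0, 1.17, 0, 0, 0, 0], [0, 0, 1.17, 0, 0, 0, 0], [0, 0, 1.17, 0, 0, 0, 0], [0, 0, 0, 0, 0, 0, 0]]]'
python3 steer.py '[[[0, 0, 0, 0.24, -0.19, 0, 0], [0, 0, 0, 0.24, -0.19, 0, 0], [0, 0, 0, 0.24, -0.19, 0, 0], [0, 0, 0, 0.24, -0.19, 0, 0], [0, 0, 0, 0, 0, 0, 0]]]'
python3 steer.py '[[[0, 0, 0, 0, 0, 0, 0], [0, 0, 0, 0, 0, 0, 0], [0, 0, 0, 0, 0, 0, 0]]]'
python3 - <<'E'
from h import *
c,im=snap("wrist","pics/w4.png"); np.savez("pics/w4.npz",*c); print(-c[2].T@c[3],r.sense()['eef_pos'])
E
```

```text
clock: 6.97
eef_pos: [526.0, -147.7, 192.7]
tcp_rot: [3.141, 0.001, 2.55]
contact_force: [0.1, 0.2, -1.9]
opening: 0.293
grasp_force: 98.3
clock: 7.38
eef_pos: [526.0, -147.8, 192.7]
tcp_rot: [3.141, 0.001, 1.965]
contact_force: [0.3, 0.0, -2.6]
opening: 0.294
grasp_force: 98.3
clock: 7.8
eef_pos: [526.0, -147.8, 192.6]
tcp_rot: [3.141, 0.0, 1.497]
contact_force: [-0.7, -0.5, -1.4]
opening: 0.294
grasp_force: 98.2
clock: 8.22
eef_pos: [452.9, -43.8, 192.0]
tcp_rot: [-3.138, -0.001, 1.508]
contact_force: [-0.3, -0.3, -2.1]
opening: 0.29
grasp_force: 98.4
clock: 8.47
eef_pos: [457.6, -47.3, 192.6]
tcp_rot: [3.14, 0.0, 1.504]
contact_force: [0.8, 1.3, -2.8]
opening: 0.292
grasp_force: 98.4
[462.41769882  30.03027304 312.46825689] [457.49693133 -47.4296556  192.51846306]
```

View pics/w4.png

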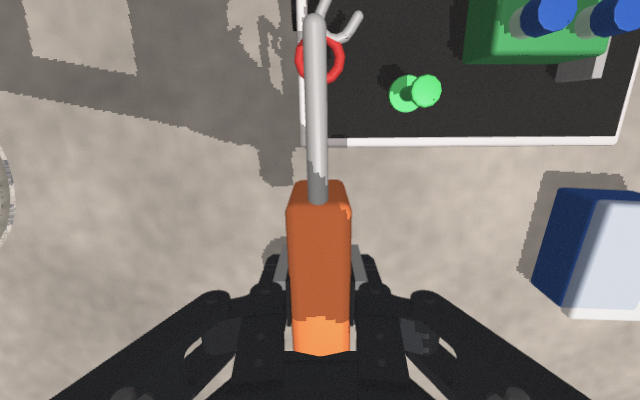

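The wrist view shows the shank end at (314,14), the ring centred near (320,60) and the post cap at (426,91).

```bash
python3 - <<'E'
from h import *
z=np.load("pics/w4.npz"); c=[z[k] for k in z.files]
im=cv2.imread("pics/w4.png")[...,::-1].copy(); h=hsv(im)
m=(((h[...,0]<=5)|(h[...,0]>172))&(h[...,1]>130)&(h[...,2]>60)).astype(np.uint8); m[:,:285]=0;m[:,355:]=0;m[95:]=0;m[:25]=0
p=[]
for y in range(45,84,2):
    x=np.where(m[y])[0]
    if len(x)>1: p+= [(x.min(),y),(x.max()+1,y)]
for x in list(range(299,306,2))+list(range(328,340,2)):
    y=np.where(m[:,x])[0]; p.append((x,y.max()+1))
P=onz(c,np.array(p,float),120)[:,:2]; A=np.c_[2*P,np.ones(len(P))]; s=np.linalg.lstsq(A,(P**2).sum(1),rcond=None)[0]
R=np.sqrt(s[2]+s[:2]@s[:2]); res=np.linalg.norm(P-s[:2],axis=1)-R; k=abs(res)<1.5; A=A[k]; s=np.linalg.lstsq(A,(P[k]**2).sum(1),rcond=None)[0]
print("eye",s[:2],np.sqrt(s[2]+s[:2]@s[:2]),k.sum(),len(k))
print("post",onz(c,(426.5,91),135))
t=r.sense()['eef_pos']; e=onz(c,[(314.5,13),(304,26),(326,26)],t[2]+10.7); print("shank",e.round(1).tolist(),t)
from scipy.optimize import fsolve
po=np.array([522.4,35.]);ey=s[:2]
print("stud",fsolve(lambda S:[np.hypot(*(S-po))-145,np.hypot(*(S-ey))-139.5],[532,180]))
E
```

```text
Traceback (most recent call last):
ValueError: zero-size array to reduction operation maximum which has no identity
```

```bash
python3 - <<'E'
from h import *
z=np.load("pics/w4.npz"); c=[z[k] for k in z.files]
im=cv2.imread("pics/w4.png")[...,::-1].copy(); h=hsv(im)
m=(((h[...,0]<=5)|(h[...,0]>172))&(h[...,1]>130)&(h[...,2]>60)).astype(np.uint8); m[:,:285]=0;m[:,355:]=0;m[95:]=0;m[:25]=0
p=[]
for y in range(45,84,2):
    x=np.where(m[y])[0]
    if len(x) and x.min()<303: p.append((x.min(),y))
    if len(x) and x.max()>328: p.append((x.max()+1,y))
for x in range(328,340,2):
    y=np.where(m[:,x])[0]
    if len(y): p.append((x,y.max()+1))
P=onz(c,np.array(p,float),120)[:,:2]; A=np.c_[2*P,np.ones(len(P))]; s=np.linalg.lstsq(A,(P**2).sum(1),rcond=None)[0]
R=np.sqrt(s[2]+s[:2]@s[:2]); res=np.linalg.norm(P-s[:2],axis=1)-R; print(R,res.std(),s[:2]); k=abs(res)<1.2; s=np.linalg.lstsq(A[k],(P[k]**2).sum(1),rcond=None)[0]
print("eye",s[:2],np.sqrt(s[2]+s[:2]@s[:2]),k.sum(),len(k))
print("post",onz(c,(426.5,91),135))
t=r.sense()['eef_pos']; e=onz(c,[(314.5,13),(304,26),(326,26)],t[2]+10.7); print("shank",e.round(1).tolist(),t)
from scipy.optimize import fsolve
po=np.array([522.4,35.]);ey=s[:2]
print("stud",fsolve(lambda S:[np.hypot(*(S-po))-145,np.hypot(*(S-ey))-139.5],[532,180]))
E
```

```text
14.667105689925942 0.15673568305460875 [464.51512822  56.83442141]
eye [464.51512822  56.83442141] 14.667105689925942 42 42
post [[522.38129929  34.41028342 135.        ]]
shank [[462.8, 58.7, 203.2], [459.1, 55.2, 203.2], [466.2, 54.7, 203.2]] [457.49693133 -47.4296556  192.51846306]
stud [530.43409245 179.77725429]
```

To row units: 2 mm is 0.02, 12 mm is 0.12.

```bash
python3 steer.py '[[[0, 0, 0, 0.02, 0.02, 0, 0], [0, 0, 0, 0, 0, 0.12, 0], [0, 0, 0, 0, 0, 0.12, 0], [0, 0, 0, 0, 0, 0.1, 0], [0, 0, 0, 0, 0, 0, 0]]]'
python3 steer.py '[[[0, 0, 0, 0, 0, 0.08, 0], [0, 0, 0, 0, 0, 0.08, 0], [0, 0, 0, 0, 0, 0.06, 0], [0, 0, 0, 0, 0, 0, 0], [0, 0, 0, 0, 0, 0, 0]]]'
python3 - <<'E'
from h import *
c,im=snap("wrist","pics/w5.png"); np.savez("pics/w5.npz",*c); s=r.sense(); print(s['eef_pos'],s['contact_force'])
E
```

```text
clock: 8.93
eef_pos: [457.9, -45.1, 156.5]
tcp_rot: [-3.139, -0.0, 1.502]
contact_force: [-1.5, -0.2, -3.4]
opening: 0.286
grasp_force: 98.4
clock: 9.35
eef_pos: [458.6, -44.9, 136.0]
tcp_rot: [-3.141, -0.0, 1.503]
contact_force: [-0.5, -0.4, -2.2]
opening: 0.29
grasp_force: 98.4
[458.87268538 -44.94684473 136.29455967] [ 0.67051568 -0.17677589 -1.90554872]
```

View pics/w5.png

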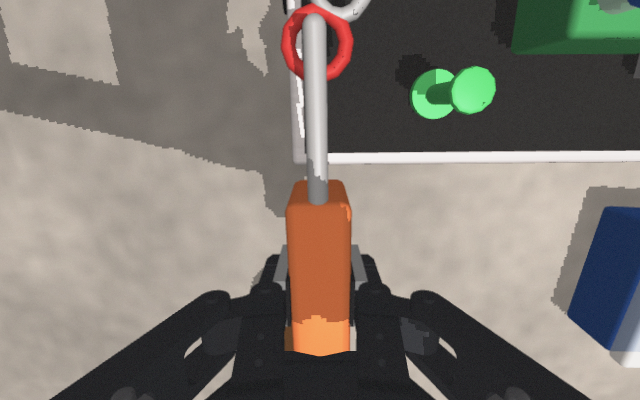

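The tip stands inside the red ring (ring centre near (317,43), shank end at (314,14)) with no contact force. I'll pull outward along the spring.

```bash
cat > st.py <<'E'
from h import *
# tip estimate from TCP + yaw, in polar about stud
S=np.array([530.4,179.8]); s=r.sense(); y=s['tcp_rot'][2]; ux=np.array([np.cos(y),np.sin(y)]); uy=np.array([np.sin(y),-np.cos(y)])
t=s['eef_pos'][:2]+102.2*ux-1.8*uy; d=t-S; a=np.arctan2(d[1],d[0]); f=s['contact_force']; u=d/np.hypot(*d)
print("tip",t.round(1),"stretch",(np.hypot(*d)-144.5).round(1),"swing",(a+1.626).round(3),"F radial",(f[:2]@u).round(1),"tang",(f[:2]@[-u[1],u[0]]).round(1),f[2].round(1),"yaw",y.round(3))
E
python3 st.py
python3 steer.py '[[[0, 0, 0, -0.055, -0.024, 0, 0], [0, 0, 0, -0.055, -0.024, 0, 0], [0, 0, 0, -0.055, -0.024, 0, 0], [0, 0, 0, -0.055, -0.024, 0, 0], [0, 0, 0, 0, 0, 0, 0]]]' 120 | head -2; python3 steer.py '[[[0, 0, 0, 0, 0, 0, 0]]]' >/dev/null; python3 st.py
python3 steer.py '[[[0, 0, 0, -0.055, -0.024, 0, 0], [0, 0, 0, -0.055, -0.024, 0, 0], [0, 0, 0, 0, 0, 0, 0], [0, 0, 0, 0, 0, 0, 0]]]'|head -2;  python3 st.py
```

```text
tip [464.   57.1] stretch -5.0 swing -0.441 F radial -0.2 tang 0.7 -1.9 yaw 1.503
clock: 9.82
eef_pos: [447.7, -66.9, 136.6]
tip [453.3  35.6] stretch 19.1 swing -0.436 F radial -5.1 tang -0.3 -1.9 yaw 1.501
clock: 10.23
eef_pos: [442.7, -76.9, 136.6]
tip [448.   25.2] stretch 30.7 swing -0.435 F radial -7.9 tang 0.7 -2.4 yaw 1.501
```

To row units: -5 mm is -0.05, -5.5 mm is -0.055.

```bash
python3 steer.py '[[[0, 0, 0, -0.055, -0.024, 0, 0], [0, 0, 0, -0.055, -0.024, 0, 0], [0, 0, 0, -0.05, -0.022, 0, 0], [0, 0, 0, 0, 0, 0, 0], [0, 0, 0, 0, 0, 0, 0]]]'|head -2;  python3 st.py
python3 - <<'E'
from h import *
c,im=snap("wrist","pics/w6.png"); np.savez("pics/w6.npz",*c)
F=[]
for i in range(6):
    r.grab_frame("top"); F.append(r.sense()['contact_force'])
print(np.mean(F,0))
h=hsv(im); m=(((h[...,0]<=5)|(h[...,0]>172))&(h[...,1]>130)&(h[...,2]>60)).astype(np.uint8); m[:,:270]=0;m[:,370:]=0;m[120:]=0
ys,xs=np.where(m); print(xs.min(),xs.max(),ys.min(),ys.max())
p=[]
for y in range(5,75,2):
    x=np.where(m[y])[0]
    if len(x) and x.min()<303: p.append((x.min(),y))
    if len(x) and x.max()>328: p.append((x.max()+1,y))
P=onz(c,np.array(p,float),120)[:,:2]; A=np.c_[2*P,np.ones(len(P))]; s=np.linalg.lstsq(A,(P**2).sum(1),rcond=None)[0]
R=np.sqrt(s[2]+s[:2]@s[:2]); res=np.linalg.norm(P-s[:2],axis=1)-R; k=abs(res)<1.2; s=np.linalg.lstsq(A[k],(P[k]**2).sum(1),rcond=None)[0]
print("eye",s[:2],np.sqrt(s[2]+s[:2]@s[:2]),k.sum(),len(k), "stretch",np.hypot(*(s[:2]-[530.4,179.8]))-139.5)
E
```

```text
clock: 10.65
eef_pos: [434.8, -92.1, 136.6]
tip [440.2  10. ] stretch 47.8 swing -0.433 F radial -9.2 tang 0.1 -2.3 yaw 1.501
[ 4.41620114  8.50110601 -2.74256444]
286 358 0 66
eye [443.30012952  15.46687111] 14.649965050135714 59 59 stretch 46.488614409414026
```

Units first: shifts go in units of 100 mm and turns go in units of 0.1 rad. So 5.9 mm is 0.059, -2.6 mm is -0.026.

```bash
python3 steer.py '[[[0, 0, 0, -0.026, 0.059, 0, 0], [0, 0, 0, -0.026, 0.059, 0, 0], [0, 0, 0, -0.026, 0.059, 0, 0], [0, 0, 0, -0.026, 0.059, 0, 0], [0, 0, 0, 0, 0, 0, 0]]]'|head -2; python3 steer.py '[[[0, 0, 0, 0, 0, 0, 0]]]'>/dev/null;  python3 st.py
python3 steer.py '[[[0, 0, 0, -0.013, 0.0565, 0, 0], [0, 0, 0, -0.013, 0.0565, 0, 0], [0, 0, 0, -0.013, 0.0565, 0, 0], [0, 0, 0, -0.013, 0.0565, 0, 0], [0, 0, 0, 0, 0, 0, 0]]]'|head -2; python3 steer.py '[[[0, 0, 0, 0, 0, 0, 0]]]'>/dev/null;  python3 st.py
```

```text
clock: 11.42
eef_pos: [458.6, -104.1, 136.7]
tip [463.   -1.7] stretch 49.1 swing -0.3 F radial -10.0 tang -0.1 -2.6 yaw 1.501
clock: 11.92
eef_pos: [480.2, -110.4, 136.4]
tip [484.7  -8.2] stretch 49.0 swing -0.183 F radial -9.4 tang -0.3 -2.4 yaw 1.502
```

```bash
cat > eye.py <<'E'
from h import *
F=[]
for i in range(5): r.grab_frame("top"); F.append(r.sense()['contact_force'])
F=np.mean(F,0); c,im=snap("wrist","pics/weye.png"); np.savez("pics/weye.npz",*c)
h=hsv(im); m=(((h[...,0]<=5)|(h[...,0]>172))&(h[...,1]>130)&(h[...,2]>60)).astype(np.uint8); m[:,:270]=0;m[:,370:]=0;m[120:]=0
p=[]
for y in range(5,75,2):
    x=np.where(m[y])[0]
    if len(x) and x.min()<303: p.append((x.min(),y))
    if len(x) and x.max()>328: p.append((x.max()+1,y))
P=onz(c,np.array(p,float),120)[:,:2]; A=np.c_[2*P,np.ones(len(P))]; s=np.linalg.lstsq(A,(P**2).sum(1),rcond=None)[0]
d=s[:2]-[530.4,179.8]; print("eye",s[:2].round(1),"R",np.sqrt(s[2]+s[:2]@s[:2]).round(1),"stretch",(np.hypot(*d)-139.5).round(1),"swing",(np.arctan2(d[1],d[0])+1.626).round(3),"F",F.round(1),"Fs",((np.hypot(*F[:2])-3)/.15).round(1))
b=blob(im,[45,60,60],[80,255,255],(330,40,640,160)); print("post blob",b[1])
E
python3 eye.py
```

```text
eye [485.1  -1.7] R 14.7 stretch 47.6 swing -0.189 F [ 2.2  9.7 -1.8] Fs 46.5Traceback (most recent call last):
  File "eye.py", line 13, in <module>
    b=blob(im,[45,60,60],[80,255,255],(330,40,640,160)); print("post blob",b[1])
                                                                           ~^^^
TypeError: 'NoneType' object is not subscriptable
```

```bash
python3 steer.py '[[[0, 0, 0, -0.01, 0.043, 0, 0], [0, 0, 0, -0.01, 0.043, 0, 0], [0, 0, 0, -0.008, 0.043, 0, 0], [0, 0, 0, 0, 0, 0, 0], [0, 0, 0, 0, 0, 0, 0]]]'|head -2; python3 st.py
python3 steer.py '[[[0, 0, 0, -0.004, 0.043, 0, 0], [0, 0, 0, -0.004, 0.043, 0, 0], [0, 0, 0, -0.002, 0.042, 0, 0], [0, 0, 0, 0, 0, 0, 0], [0, 0, 0, 0, 0, 0, 0]]]'|head -2; python3 st.py
```

```text
clock: 12.72
eef_pos: [491.8, -113.8, 136.2]
tip [497.  -11.7] stretch 49.9 swing -0.118 F radial -9.9 tang -0.9 -2.4 yaw 1.502
clock: 13.13
eef_pos: [504.2, -115.5, 136.1]
tip [509.4 -13.5] stretch 49.9 swing -0.053 F radial -9.9 tang 0.3 -1.8 yaw 1.502
```

To row units: 3 mm is 0.03, 2 mm is 0.02.

```bash
python3 steer.py '[[[0, 0, 0, 0, 0.03, 0, 0], [0, 0, 0, 0, 0.02, 0, 0], [0, 0, 0, 0, 0, 0, 0], [0, 0, 0, 0, 0, 0, 0]]]'|head -2; python3 st.py; python3 eye.py 2>/dev/null
```

```text
clock: 13.47
eef_pos: [509.0, -115.8, 136.1]
tip [514.2 -13.7] stretch 49.7 swing -0.028 F radial -9.9 tang 0.5 -1.8 yaw 1.502
eye [513.3  -7.4] R 14.6 stretch 48.5 swing -0.036 F [ 0.7  9.6 -1.8] Fs 44.5
```

```bash
for k in 1 2; do :; done
python3 steer.py '[[[0, 0, 0, 0, 0.015, 0, 0], [0, 0, 0, 0, 0.015, 0, 0], [0, 0, 0, 0, 0, 0, 0]]]'|head -2; python3 st.py
python3 steer.py '[[[0, 0, 0, 0, 0.01, 0, 0], [0, 0, 0, 0, 0.01, 0, 0], [0, 0, 0, 0, 0, 0, 0]]]'|head -2; python3 st.py
python3 steer.py '[[[0, 0, 0, 0, 0.01, 0, 0], [0, 0, 0, 0, 0, 0, 0], [0, 0, 0, 0, 0, 0, 0]]]'|head -2; python3 st.py
python3 eye.py 2>/dev/null
```

```text
clock: 14.02
eef_pos: [512.1, -116.0, 136.1]
tip [517.3 -13.9] stretch 49.7 swing -0.012 F radial -9.7 tang 0.1 -2.3 yaw 1.502
clock: 14.27
eef_pos: [513.9, -116.1, 136.0]
tip [519.1 -14.1] stretch 49.7 swing -0.003 F radial -10.2 tang 0.2 -2.0 yaw 1.502
clock: 14.52
eef_pos: [514.8, -116.2, 136.0]
tip [520.  -14.1] stretch 49.7 swing 0.002 F radial -9.7 tang 0.0 -1.7 yaw 1.502
eye [518.8  -7.7] R 14.7 stretch 48.4 swing -0.006 F [ 0.9 10.  -1.8] Fs 46.9
```

```bash

python3 steer.py '[[[0, 0, 0, 0, 0.01, 0, 0], [0, 0, 0, 0, 0.005, 0, 0], [0, 0, 0, 0, 0, 0, 0], [0, 0, 0, 0, 0, 0, 0]]]'|head -2; python3 st.py
python3 steer.py '[[[0, 0, 0, 0, 0.01, 0, 0], [0, 0, 0, 0, 0.005, 0, 0], [0, 0, 0, 0, 0, 0, 0], [0, 0, 0, 0, 0, 0, 0]]]'|head -2; python3 st.py
python3 eye.py 2>/dev/null
```

```text
clock: 15.15
eef_pos: [516.3, -116.2, 136.0]
tip [521.5 -14.2] stretch 49.7 swing 0.009 F radial -11.1 tang -0.5 -2.8 yaw 1.502
clock: 15.48
eef_pos: [517.7, -116.3, 136.0]
tip [522.9 -14.3] stretch 49.7 swing 0.017 F radial -9.6 tang 0.0 -2.1 yaw 1.502
eye [521.7  -7.9] R 14.6 stretch 48.4 swing 0.009 F [ 0.6 10.2 -1.5] Fs 48.0
```

```bash

python3 steer.py '[[[0, 0, 0, 0, 0.01, 0, 0], [0, 0, 0, 0, 0.005, 0, 0], [0, 0, 0, 0, 0, 0, 0], [0, 0, 0, 0, 0, 0, 0]]]'|head -2; python3 st.py
python3 eye.py 2>/dev/null
python3 steer.py '[[[0, 0, 0, 0, 0.01, 0, 0], [0, 0, 0, 0, 0, 0, 0], [0, 0, 0, 0, 0, 0, 0]]]'|head -2; python3 st.py
python3 eye.py 2>/dev/null
```

```text
clock: 16.12
eef_pos: [518.6, -116.4, 135.8]
tip [523.7 -14.3] stretch 49.7 swing 0.021 F radial -9.6 tang -1.5 -1.8 yaw 1.503
eye [522.1  -7.9] R 14.7 stretch 48.4 swing 0.011 F [-1.5 10.3 -1. ] Fs 49.2
clock: 16.67
eef_pos: [519.0, -116.4, 135.7]
tip [524.2 -14.3] stretch 49.7 swing 0.023 F radial -9.8 tang -2.4 -0.7 yaw 1.503
eye [522.3  -7.9] R 14.6 stretch 48.4 swing 0.012 F [-2.7 10.  -0.8] Fs 49.2
```

The hook's back is against the post (about 2.7 N, eye stopped). I'll ease the tension on.

```bash

python3 steer.py '[[[0, 0, 0, 0.03, 0, 0, 0], [0, 0, 0, 0.03, 0, 0, 0], [0, 0, 0, 0.03, 0, 0, 0], [0, 0, 0, 0.03, 0, 0, 0], [0, 0, 0, 0, 0, 0, 0]]]'|head -2; python3 st.py
python3 steer.py '[[[0, 0, 0, 0.03, 0, 0, 0], [0, 0, 0, 0.03, 0, 0, 0], [0, 0, 0, 0.02, 0, 0, 0], [0, 0, 0, 0, 0, 0, 0], [0, 0, 0, 0, 0, 0, 0]]]'|head -2; python3 st.py
python3 eye.py 2>/dev/null
```

```text
clock: 17.38
eef_pos: [519.9, -104.3, 135.7]
tip [525.1  -2.2] stretch 37.6 swing 0.026 F radial -10.4 tang -2.9 -0.3 yaw 1.503
clock: 17.8
eef_pos: [520.5, -96.7, 135.7]
tip [525.6   5.4] stretch 30.0 swing 0.028 F radial -9.0 tang -2.9 -0.4 yaw 1.503
eye [523.7  11.6] R 14.8 stretch 28.9 swing 0.015 F [-3.   9.3 -0.6] Fs 45.4
```

```bash

python3 steer.py '[[[0, 0, 0, 0.015, 0, 0, 0], [0, 0, 0, 0.015, 0, 0, 0], [0, 0, 0, 0, 0, 0, 0], [0, 0, 0, 0, 0, 0, 0]]]'|head -2; python3 st.py
python3 eye.py 2>/dev/null
```

```text
clock: 18.43
eef_pos: [521.0, -94.2, 135.8]
tip [526.1   7.8] stretch 27.5 swing 0.03 F radial -6.2 tang -2.9 -2.3 yaw 1.503
eye [523.5  13.6] R 14.8 stretch 26.9 swing 0.014 F [-3.8  5.5 -1.6] Fs 24.9
```

```bash

python3 steer.py '[[[0, 0, 0, 0.015, 0, 0, 0], [0, 0, 0, 0.015, 0, 0, 0], [0, 0, 0, 0, 0, 0, 0], [0, 0, 0, 0, 0, 0, 0]]]'|head -2; python3 st.py
python3 eye.py 2>/dev/null
python3 steer.py '[[[0, 0, 0, 0.015, 0, 0, 0], [0, 0, 0, 0.015, 0, 0, 0], [0, 0, 0, 0, 0, 0, 0], [0, 0, 0, 0, 0, 0, 0]]]'|head -2; python3 st.py
python3 eye.py 2>/dev/null
```

```text
clock: 19.07
eef_pos: [522.5, -91.7, 136.2]
tip [527.6  10.4] stretch 25.0 swing 0.039 F radial -2.5 tang -3.1 -2.9 yaw 1.503
eye [523.3  14. ] R 14.6 stretch 26.5 swing 0.012 F [-3.1  2.9 -2.7] Fs 8.0
clock: 19.7
eef_pos: [523.3, -88.9, 136.4]
tip [528.4  13.2] stretch 22.1 swing 0.043 F radial 0.7 tang -1.1 -2.6 yaw 1.503
eye [523.4  14.1] R 14.6 stretch 26.4 swing 0.013 F [-1.4  0.4 -2.3] Fs -10.2
```

```bash

python3 steer.py '[[[0, 0, 0, 0.005, -0.015, 0, 0], [0, 0, 0, 0.005, -0.015, 0, 0], [0, 0, 0, 0, -0.012, 0, 0], [0, 0, 0, 0, 0, 0, 0], [0, 0, 0, 0, 0, 0, 0]]]'|head -2; python3 st.py
python3 eye.py 2>/dev/null
```

```text
clock: 20.42
eef_pos: [519.0, -87.5, 136.4]
tip [524.1  14.5] stretch 20.9 swing 0.017 F radial 0.2 tang -0.7 -2.0 yaw 1.503
eye [522.7  14.4] R 14.8 stretch 26.1 swing 0.009 F [ 0.1  0.2 -2. ] Fs -18.4
```

View pics/weye.png

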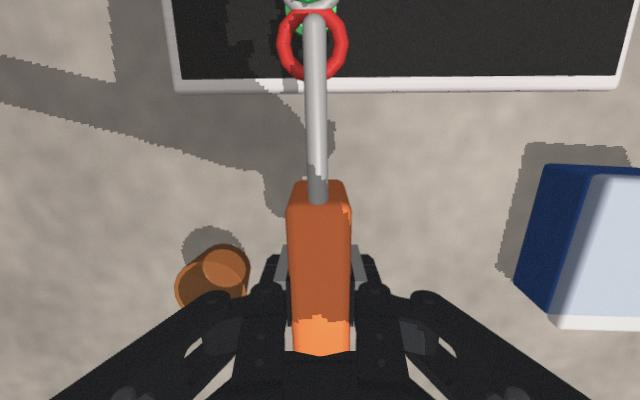

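The ring is centred around the tip at (312,43), and the post sits in the hook's bend at (312,8). I'll lift the tip out.

```bash

python3 steer.py '[[[0, 0, 0, 0, 0, -0.04, 0], [0, 0, 0, 0, 0, -0.06, 0], [0, 0, 0, 0, 0, -0.08, 0], [0, 0, 0, 0, 0, -0.08, 0], [0, 0, 0, 0, 0, 0, 0]]]'|head -4; python3 eye.py 2>/dev/null
python3 steer.py '[[[0, 0, 0, 0, 0, -0.15, 0], [0, 0, 0, 0, 0, -0.15, 0], [0, 0, 0, 0, 0, -0.1, 0], [0, 0, 0, -0.2, 0.08, 0, 0], [0, 0, 0, -0.34, 0.14, 0, 0]]]'|head -2
python3 steer.py '[[[0, 0, 0, -0.34, 0.14, 0, 0], [0, 0, 0, -0.34, 0.14, 0, 0], [0, 0, 0, -0.34, 0.14, 0, 0], [0, 0, 0, -0.34, 0.14, 0, 0], [0, 0, 0, -0.25, 0.1, 0, 0]]]'|head -2
python3 steer.py '[[[0, 0, 0, -0.2, 0.08, 0.2, 0], [0, 0, 0, 0, 0, 0.35, 0], [0, 0, 0, 0, 0, 0.35, 0], [0, 0, 0, 0, 0, 0.25, 0], [0, 0, 0, 0, 0, 0.15, 0]]]'|head -2
python3 steer.py '[[[0, 0, 0, 0, 0, 0.15, 0], [0, 0, 0, 0, 0, 0.1, 0], [0, 0, 0, 0, 0, 0, 0], [0, 0, 0, 0, 0, 0, 0], [0, 0, 0, 0, 0, 0, 0]]]'
```

```text
clock: 21.13
eef_pos: [520.1, -87.7, 164.4]
tcp_rot: [3.138, 0.0, 1.503]
contact_force: [0.1, 0.3, -1.9]
eye [522.7  14.4] R 14.8 stretch 26.1 swing 0.009 F [ 0.1 -0.2 -2.2] Fs -18.3
clock: 21.85
eef_pos: [536.8, -141.3, 202.9]
clock: 22.27
eef_pos: [592.6, -311.0, 202.0]
clock: 22.68
eef_pos: [596.7, -327.7, 68.3]
clock: 23.1
eef_pos: [599.7, -328.9, 48.8]
tcp_rot: [3.14, 0.001, 1.503]
contact_force: [0.1, -0.2, -1.4]
opening: 0.29
grasp_force: 117.7
```

Lowering gently onto the bench.

```bash

python3 steer.py '[[[0, 0, 0, 0, 0, 0.08, 0], [0, 0, 0, 0, 0, 0.06, 0], [0, 0, 0, 0, 0, 0, 0], [0, 0, 0, 0, 0, 0, 0]]]' | sed -n 2,4p
python3 steer.py '[[[0, 0, 0, 0, 0, 0.02, 0], [0, 0, 0, 0, 0, 0.02, 0], [0, 0, 0, 0, 0, 0, 0], [0, 0, 0, 0, 0, 0, 0]]]' | sed -n 2,4p
python3 steer.py '[[[0, 0, 0, 0, 0, 0.01, 0], [0, 0, 0, 0, 0, 0, 0], [0, 0, 0, 0, 0, 0, 0]]]' | sed -n 2,4p
```

```text
eef_pos: [598.4, -328.3, 32.9]
tcp_rot: [-3.141, -0.0, 1.503]
contact_force: [-0.3, 0.5, -2.1]
eef_pos: [599.0, -328.7, 29.8]
tcp_rot: [3.141, 0.0, 1.503]
contact_force: [-1.4, 0.6, 2.7]
eef_pos: [599.0, -328.7, 29.8]
tcp_rot: [3.141, 0.0, 1.503]
contact_force: [-3.7, 2.8, 13.1]
```

Contact with the bench. Release and retreat.

```bash

python3 steer.py '[[[0, 0, 0, 0, 0, -0.01, 0], [0, 0, 0, 0, 0, 0, 0.5], [0, 0, 0, 0, 0, 0, 0.8], [0, 0, 0, 0, 0, 0, 1], [0, 0, 0, 0, 0, 0, 1]]]' 20
python3 steer.py '[[[0, 0, 0, 0, 0, 0, 1], [0, 0, 0, 0, 0, 0, 1], [0, 0, 0, 0, 0, 0, 1], [0, 0, 0, 0, 0, -0.1, 1], [0, 0, 0, 0, 0, -0.2, 1]]]'
python3 steer.py '[[[0, 0, 0, 0, 0, -0.35, 1], [0, 0, 0, 0, 0, -0.35, 1], [0, 0, 0, 0, 0, -0.35, 1], [0, 0, 0, 0, 0, -0.35, 1], [0, 0, 0, 0, 0, -0.2, 1]]]'
python3 steer.py '[[[0, 0, 0, 0, 0, -0.2, 1], [0, 0, 0, 0, 0, 0, 1], [0, 0, 0, 0, 0, 0, 1], [0, 0, 0, 0, 0, 0, 1], [0, 0, 0, 0, 0, 0, 1]]]'
python3 - <<'E'
from h import *
c,im=snap("wrist","pics/end_w.png"); ct,it=snap("top","pics/end_t.png"); cs,is_=snap("scene","pics/end_s.png")
W=(280,130,360,320)
for v in(60,200):
    b=blob(im,[5,130,v],[20,255,255],(240,100,420,400)); q=cv2.minAreaRect(np.argwhere(b[2])[:,::-1].astype(np.float32)); print(b[1],q,onz(c,b[0],44))
o=cv2.imread("pics/top0.png")[...,::-1]
for n,lo,hi,w in(("pot",[3,100,50],[22,255,255],(370,235,415,280)),("post",[45,120,80],[75,255,255],(318,212,338,230)),("eye",[0,120,80],[8,255,255],(300,225,345,262)),("tubes",[100,150,80],[125,255,255],(280,175,330,210)),("tipbox",[100,20,80],[125,255,255],(355,120,410,170)),("bottle",[22,150,100],[32,255,255],(160,210,215,245))):
    a=blob(o.copy(),lo,hi,w);b=blob(it,lo,hi,w); print(n,a[0].round(1),b[0].round(1) if b else b,onz(ct,b[0],120) if b and n=="eye" else "")
E
```

```text
clock: 24.43
eef_pos: [598.7, -328.6, 29.1]
tcp_rot: [-3.142, -0.0, 1.503]
contact_force: [0.4, -0.3, 0.4]
opening: 0.841
grasp_force: 0.0
clock: 24.85
eef_pos: [597.1, -327.6, 57.6]
tcp_rot: [-3.138, -0.002, 1.503]
contact_force: [-0.3, -0.3, 0.4]
opening: 1.0
grasp_force: 0.0
clock: 25.27
eef_pos: [599.9, -329.2, 224.7]
tcp_rot: [3.137, 0.002, 1.503]
contact_force: [0.4, 0.1, 0.0]
opening: 1.002
grasp_force: 0.0
clock: 25.68
eef_pos: [597.9, -328.1, 237.8]
tcp_rot: [-3.139, -0.001, 1.503]
contact_force: [0.4, -0.0, -0.1]
opening: 1.001
grasp_force: 0.0
[ 309  139   25   84 1901] ((321.1497497558594, 180.29217529296875), (82.99073791503906, 23.89458465576172), 88.21009063720703) [[ 598.89443482 -326.03408545   44.        ]]
[ 310  144   23   78 1557] ((321.4159851074219, 182.63961791992188), (77.12590026855469, 21.04342269897461), 88.56790161132812) [[ 599.3552826  -328.62062901   44.        ]]
pot [391.9 256.2] [392.  256.1] 
post [327.9 220.3] [327.4 218.8] 
eye [320.5 240.9] None 
tubes [289.1 197.3] [289.1 197.3] 
tipbox [382.2 146.8] [382.2 146.8] 
bottle [186.8 224.5] [186.8 224.5]
```

```bash
python3 - <<'E'
from h import *
for n in("t","s"):
    c=cam({"t":"top","s":"scene"}[n]); im=cv2.imread(f"pics/end_{n}.png")[...,::-1].copy(); e=proj(c,[[522.7,14.4,120]])[0]; x,y=e.astype(int); h=hsv(im)
    m=((h[...,0]<10)|(h[...,0]>170))&(h[...,1]>100)&(h[...,2]>30); m=m[y-25:y+25,x-25:x+25]; q=np.argwhere(m)
    p=q.mean(0)[::-1]+[x-25,y-25] if len(q) else None; print(n,e,len(q),p, onz(c,p,120) if p is not None else "")
E
```

```text
t [334.85506652 219.72312033] 69 [335.49275362 219.44927536] [[523.43137187  12.65335074 120.        ]]
s [310.21674496 160.77848726] 45 [309.66666667 160.91111111] [[523.63657082  13.15659402 120.        ]]
```

```bash
python3 -c "
from rig import r
print(r.sign_off())"
```

```text
the job is handed in; nothing more can be done
None
```

The job is handed in at about 26 s: I dipped the tip about 19 mm into the grease, hooked the spring on the green post, and stood the puller upright on the bench. In the final top view the pot, tube rack, tip box and wash bottle sat where they started.

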